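# Index the lamp hub and centre-punch it with the mallet

## Task

Swing the turntable round by its upright handle, counter-clockwise seen from above, until it clicks into its detent (the handle then lines up with the steel pointer on the base) and let go. Then take the mallet and strike the leaning sprung punch squarely along its own axis with one face of the head, a brisk blow that drives it right down to the brass hub, touching the punch with nothing but the mallet. Finally stand the mallet back, the same way up as before, on its head in the middle of the rubber mat, leaving the turntable in the detent and the other objects where they are.

Things in the scene. Friction and masses are not known exactly. Their poses are not given: they have to be found in the camera images.
- turn_axis (a point): Axis of a steel turntable (160 mm diameter, top 45 mm above bench) with a low brass conical lamp hub (120 mm wide, its top 87 mm up), on a fixed grey base plate 16 mm thick spanning x -165 to 125, y -150 to 140 mm here. Point on the axis at the turntable's top. Fixture axes: z up; the punch leans out to -x; its pillar, 125 mm tall, stands at (-75, -105) mm.
- turntable (a joint): Turntable angle, rad, growing counter-clockwise from above; starts at 0 to 0.35. The sprung-ball detent is at 1.05: it catches within about 0.1 rad either side and centres the table when let go. Getting in or out takes about 10 N at the handle; elsewhere about 1 N, and the table stays where it is left. It can be overshot; stop at 1.5.
- handle (a point): Middle of the upright handle: black round post, 18 mm diameter, from 50 to 105 mm above the bench, on an arm at the turntable's rim, 100 mm from the axis. This point: 78 mm up. Its direction from turn_axis, counter-clockwise from fixture +x, is 1.13 rad + turntable angle; in the detent it stands just inside a thin steel pointer fixed on the base plate.
- punch (a joint): How far the punch is pushed down along its axis, m: 0 raised, 0.016 at its stop, tip on the hub. A spring returns it (4.5 N at the start, about 12 N at the stop). For a good mark the mallet's face comes at it at over 0.05 m/s over the last 20 mm (brisk) and drives it deeper than 0.012.
- punch_top (a point): Centre of the flat top of the punch's round steel head (26 mm diameter), 150 mm above the bench when raised. z points up and out along the punch, 35 degrees from vertical, leaning to the fixture's -x; strike along -z. y is the fixture's y. A 30 mm wide bush holds it about 20 mm below the head, on a bracket from the pillar at the -y side; the +y side is free.
- mallet_grip (a point): Grip point in the middle of the mallet's wooden handle (24 x 24 mm). Barrel head 76 mm tall, 48 mm diameter, white faces at both ends; mallet about 0.42 kg. Stands on a face, handle level. x along the handle to the head, z along the head's axis, up. Head axis 55 mm along +x, faces 38 mm above and below; the handle ends 89 mm along -x. Grip firmly (60 N or more).
- mallet_foot (a point): Centre of the face on which the mallet stands (55 mm along +x and 38 mm down from mallet_grip).
- mat_top (a point): Centre of the top of a black rubber mat, 150 x 150 x 3 mm, fixed on the bench, where the mallet stands at the start and at the end.
- tin_mid (a point): Middle (45 mm up) of a bare metal tin, 74 mm diameter, 90 mm tall. Bystander.
- canopy_mid (a point): Middle (22 mm up) of a loose brass lamp canopy, a flat cone 90 mm diameter and 45 mm tall. Bystander.
- screwdriver: A screwdriver lying on the bench, about 200 mm long, along its x axis. Bystander.
Mind the look-alikes: they are no part of the job. There is more than one size of the part that bears mallet_grip; the job needs the middle-sized. Of the things shaped like the part that bears mat_top, the black one is meant.

How it is judged:
By the outcome, as a careful person would: the job done as asked, in the order asked, and still so for the second after the job is handed in, with the robot touching nothing.
It also fails if it takes over 61 s, if anything falls off the work surface, if the arm or the gripper's body presses on something with over 40 N, if the wrist force passes 120 N, or if a joint passes its speed limit or range.

## Robot

A 7-joint arm with a two-finger parallel gripper is mounted at the origin on the work surface. World frame = base frame: x ahead of the robot, y to its left, z up, the work surface at z = 0. Lengths are in mm, angles in rad, forces in N, time in s.
With the tool pointing down it reaches from about 425 to 975 mm from the base axis. Payload 16.7 kg.
Tool frame: the origin (TCP) lies between the finger pads; the fingertips stand 8 mm ahead of it and the grasp point (between the pads) lies 11 mm behind it; z points along the fingers, y is the line along which they close (so a half turn about z gives the same grasp; the last joint's range is limited). The gripper opens to 85 mm and grips with 20 to 120 N. Pads are 22 mm wide; open, the fingers measure 114 mm over their backs; the gripper's body (76 mm by 85 mm) begins 54 mm behind the grasp point. The pads swing forward as they close: fully open they stand 13 mm farther back than shut.
Start: joints at [-1.25, 0.426, 0.074, 1.606, -0.034, 1.111, -0.067], TCP at [305.575, 601.829, 206.902] pointing down, gripper open.
Joint ranges: [-2.85, 2.85], [-0.5, 2.14], [-1.23, 1.37], [0.21, 2.46], [-1.02, 4.16], [0.16, 2.05], [-2.73, 2.73]. Speed limits (rad/s): [1.89, 1.89, 2.39, 2.39, 3.01, 3.01, 3.01].

## Interface

Orientations are given as a unit quaternion [w, x, y, z].
In Python, from bench import monitor, grab_frame, calibration, finish_job gives the robot as it stands.
- The arm moves only by the tool jog_arm, never from a script. Its argument "plan" is one flat list of numbers, 7 for each row, row after row: the finger opening in mm, from 0 to 85.4, then the shift along the tool's x, y, z in units of 25 mm (1.0 is 25 mm), then the turn, a rotation vector about the tool's x, y, z in rad. A call has 1 to 20 rows; each row shifts and turns the commanded pose from where the row before left it, along the tool's axes as they then stand; what a row does not reach is not made up. A row lasts 1/12 s, in which the tool goes at most 41.7 mm and 7.16 degrees, less where a joint would pass 70% of its speed; a pose out of reach is approached as far as the arm can. A call is refused whole if a number of a shift passes 1 or a number of a turn 0.125, either way. A call with a gripper value outside its range is refused whole. The fingers move at their own pace and stop on an object; "force" is the grip in N (left out, the last holds). Time passes only in rows, so rows that do not move let the fingers close. It gives the time, the measured TCP pose, the force, the opening and the grip force at its end, in the units of the state.
- monitor.observe(): the state, without advancing time (a new reading comes with each control period).
- grab_frame(name): name is "scene" or "top" or "wrist"; returns the picture (400x640x3 uint8, blue, green, red); there is no depth.
- calibration(name): a dict with "K" (3x3 intrinsics, pixels), "T" (4x4, takes a point from camera to world coordinates). Camera axes: x right, y down, z forward; pixel columns grow to the right and rows downward; lengths in mm; the calibration is good to about 2 mm. A picture is of the moment at which its call begins: read the wrist's pose just before it. calibration takes no time and is no camera call; for the wrist camera it gives the pose at the moment of the call.
- finish_job(): hands the job in; it is judged then, once.
The state is a dict: "t": time; "joint_pos": joint angles; "joint_vel": joint speeds; "joint_torque": joint torques, N m; "tool_pos": TCP position; "orientation": TCP orientation; "wrist_force": force on the tool from outside, world axes, zero at the start; "torque": the same for the moment, N m; "grip_width": finger opening in mm; "finger_force": force on a finger pad.
Only numpy, scipy, OpenCV 4.12 (cv2) and the standard library are available. Lean on these libraries where they do the work, as an engineer would, in place of code of your own. Each camera call takes 0.05 s, during which the arm holds its last target. There are 200 camera calls.

## Working session

There is one attempt and no reset: what is moved stays moved. The work goes in short steps, Python scripts to look and compute and a tool call to move; the robot and the scene stay as the last step left them, time stands still between calls to the robot, and variables do not carry over. Pictures are saved under pics/ and viewed, at most 10 in all, crops included, and the job is handed in when it is done.

Besides the shell and the picture viewer there is one more tool, called after "Emit:" as a command line: name --argument value ..., lists and objects as JSON in quotes. jog_arm: Moves the arm, as the interface text tells. Its arguments: {"type":"object","properties":{"plan":{"type":"array","items":{"type":"number"}},"force":{"type":"number"}},"required":["plan"]}

```bash
mkdir -p pics; python3 - <<'E'
from bench import *
import cv2,numpy as np
for n in("scene","top"):
    cv2.imwrite(f"pics/{n}0.png",grab_frame(n));c=calibration(n);print(n,np.round(c["K"],1).tolist(),np.round(c["T"],3).tolist())
s=monitor.observe();print(s)
E
```

```text
scene [[376.8, 0.0, 319.2], [0.0, 376.8, 195.1], [0.0, 0.0, 1.0]] [[-0.526, 0.607, -0.595, 1122.792], [0.85, 0.393, -0.351, 377.791], [0.02, -0.691, -0.722, 903.921], [0.0, 0.0, 0.0, 1.0]]
top [[460.8, 0.0, 324.3], [0.0, 460.8, 200.0], [0.0, 0.0, 1.0]] [[0.015, -0.98, 0.196, 160.49], [-1.0, -0.016, -0.002, 5.909], [0.005, -0.196, -0.981, 1584.551], [0.0, 0.0, 0.0, 1.0]]
{'t': 0.1, 'joint_pos': array([-1.25050526,  0.4266749 ,  0.07387743,  1.60651868, -0.03411648,
        1.11081392, -0.06711669]), 'joint_vel': array([ 3.79690366e-04, -4.00269932e-03, -4.14240536e-05, -2.53446356e-03,
        6.38398734e-04,  4.31331784e-04, -1.60673478e-03]), 'joint_torque': array([ 8.32578982e-03, -9.51536107e+01,  3.77197087e+00, -4.64396274e+01,
        1.96785241e-02,  6.81889956e-03, -9.57494785e-05]), 'tool_pos': array([305.43006279, 601.50939889, 206.28847457]), 'orientation': array([-9.68822995e-05,  2.32778863e-01,  9.72529520e-01, -5.69184803e-04]), 'wrist_force': array([-0.31224492, -1.17093491, -0.4615371 ]), 'torque': array([-0.00097513,  0.02719226, -0.01061003]), 'finger_force': 0.0, 'grip_width': 85.43481259869073}
```

View pics/top0.png

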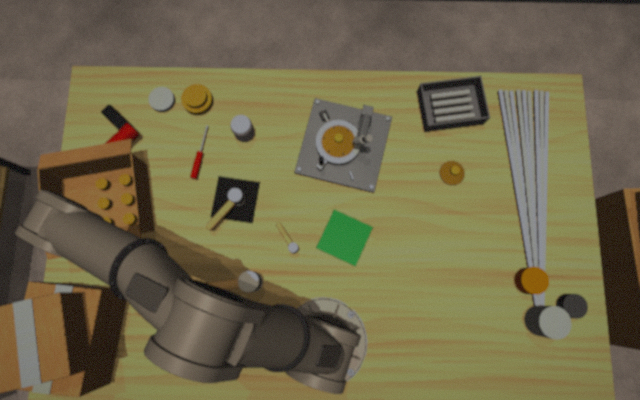

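View pics/scene0.png

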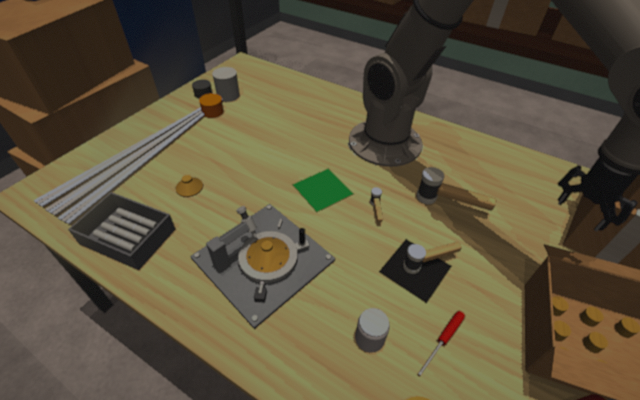

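```bash
cat > h.py <<'E'
from bench import *
import cv2,numpy as np
from scipy.spatial.transform import Rotation as R
def ray(n,uv,c=None):
    c=c or calibration(n);T=np.array(c["T"]);d=T[:3,:3]@np.linalg.inv(c["K"])@[uv[0],uv[1],1.];return T[:3,3],d/np.linalg.norm(d)
def onz(n,uv,z,c=None):
    o,d=ray(n,uv,c);return np.round(o+d*(z-o[2])/d[2],1)
def tri(rs):
    A=sum(np.eye(3)-np.outer(d,d) for o,d in rs);b=sum((np.eye(3)-np.outer(d,d))@o for o,d in rs);return np.linalg.solve(A,b)
def proj(n,p,c=None):
    c=c or calibration(n);q=np.linalg.inv(c["T"])@np.append(p,1);q=c["K"]@q[:3];return np.round(q[:2]/q[2],1)
def toolR():
    q=monitor.observe()["orientation"];return R.from_quat([q[1],q[2],q[3],q[0]])
E
python3 - <<'E'
import cv2,numpy as np
t=cv2.imread("pics/top0.png");s=cv2.imread("pics/scene0.png")
f=lambda i,x,y,w,h,k:cv2.convertScaleAbs(cv2.resize(i[y:y+h,x:x+w],None,fx=k,fy=k,interpolation=cv2.INTER_CUBIC),alpha=1.5,beta=15)
a=f(t,290,92,110,100,4);a=cv2.resize(a,(400,300)) if 0 else f(t,295,95,100,75+25,4)[:400]
b=f(s,190,200,145,125,2.76)
c=f(t,200,100,100,50,4)[:200];d=f(s,370,200,145,73,2.76)[:200]
out=np.zeros((600,800,3),np.uint8)
for im,x,y in((a,0,0),(b,400,0),(f(t,205,170,100,50,4),0,400),(f(s,370,150,145,72,2.76),400,400)):
    h,w=min(im.shape[0],600-y,400),min(im.shape[1],800-x,400);out[y:y+h,x:x+w]=im[:h,:w]
cv2.imwrite("pics/c1.png",out)
E
```

```text
(no output)
```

View pics/c1.png

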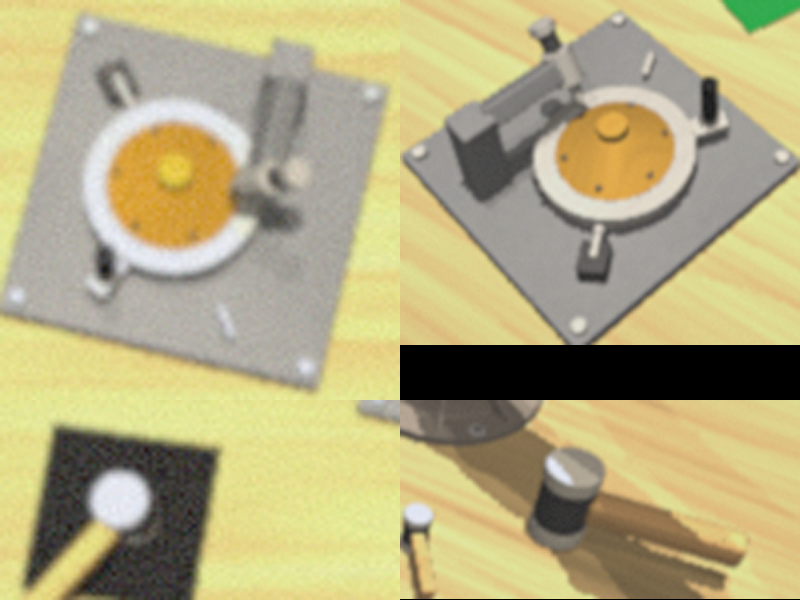

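```bash
python3 - <<'E'
from h import *
T=lambda x,y:(295+x/4,95+y/4)
S=lambda x,y:(190+(x-400)/2.76,200+y/2.76)
print("axis",onz("top",T(173,187),45),onz("scene",S(616,148),45),"hub",onz("top",T(175,172),87),onz("scene",S(612,120),87))
cs=[onz("top",T(*p),16)[:2] for p in((82,12),(387,88),(318,390),(2,312))];print("corners",cs)
cc=[onz("scene",S(*p),16)[:2] for p in((798,157),(620,13),(402,155),(580,345))];print("corners sc",cc)
for n,t,s in(("handle",(106,250),(710,82)),("punch",(296,172),(543,24)),("pointer",(222,306),(650,55)),("pillar",(293,50),(470,117))):
    print(n,tri([ray("top",T(*t)),ray("scene",S(*s))]).round(1))
print("handle@105",onz("top",T(106,248),105),onz("scene",S(710,82),105))
t=grab_frame("top");g=cv2.cvtColor(t,cv2.COLOR_BGR2HSV)
# mat and mallet
m=(g[...,2]<70)[170:230,205:270].astype(np.uint8)
n,l,st,ce=cv2.connectedComponentsWithStats(m);k=1+st[1:,4].argmax();print("matarea",st[k])
box=cv2.boxPoints(cv2.minAreaRect(np.argwhere(l==k)[:,::-1].astype(np.float32)))+[205,170];print("mat",[onz("top",p,3)[:2] for p in box],onz("top",box.mean(0),3))
print("head",onz("top",(205+120/4,170+100/4),79),"scene?")
wood=((g[...,0]>12)&(g[...,0]<32)&(g[...,1]>60))[180:235,200:245]
print("handle ax",onz("top",(210,226),41+12),g[215,216:224].tolist())
print("head scene",onz("scene",(417,252),79), "handle end scene",onz("scene",(459,246),53))
E
```

```text
axis [677.1 -43.2  45. ] [679.1 -40.5  45. ] hub [676.4 -43.4  87. ] [676.9 -43.   87. ]
corners [array([851.7,  40.1]), array([ 783.5, -236.1]), array([ 504. , -172.2]), array([569.5, 105. ])]
corners sc [array([573.1, 108.4]), array([ 512.1, -163.9]), array([ 787.6, -231.8]), array([849.4,  45.8])]
handle [599.8  16.4 105.2]
punch [ 655.7 -138.6  148.7]
pointer [567.6 -83.3  49.6]
pillar [ 768.4 -136.6  128.9]
handle@105 [602.8  14.1 105. ] [598.7  18.8 105. ]
matarea [   6    7   48   46 1297]
mat [array([410.1, 395.7]), array([559.4, 380.7]), array([536.9, 234.2]), array([388.3, 251.8])] [473.  315.6   3. ]
head [474.  300.6  79. ] scene?
handle ax [372.  383.6  53. ] [[26, 120, 138], [27, 119, 142], [27, 119, 143], [26, 112, 143], [24, 118, 141], [24, 122, 138], [23, 122, 130], [22, 133, 113]]
head scene [479.7 305.9  79. ] handle end scene [376.5 395.5  53. ]
```

Emit:
jog_arm --plan '[60, -0.5, -0.37, 0, 0, 0, 0, 60, -1, -0.74, 0, 0, 0, 0, 60, -1, -0.74, 0, 0, 0, 0, 60, -1, -0.74, 0, 0, 0, 0, 60, -1, -0.74, 0, 0, 0, 0, 60, -1, -0.74, 0, 0, 0, 0, 60, -1, -0.74, 0, 0, 0, 0, 60, -1, -0.74, 0, 0, 0, 0, 60, -1, -0.74, 0, 0, 0, 0, 60, -1, -0.74, 0, 0, 0, 0, 60, -1, -0.74, 0, 0, 0, 0, 60, -1, -0.74, 0, 0, 0, 0, 60, -1, -0.74, 0, 0, 0, 0, 60, -1, -0.74, 0, 0, 0, 0, 60, -1, -0.74, 0, 0, 0, 0, 60, -1, -0.74, 0, 0, 0, 0, 60, -1, -0.74, 0, 0, 0, 0, 60, -1, -0.74, 0, 0, 0, 0, 60, -0.5, -0.37, 0, 0, 0, 0.09, 60, 0, 0, 0, 0, 0, 0.09]' --force 25

```text
t: 1.82
tool_pos: [557.2, 96.3, 207.0]
orientation: [0.0, 0.324, 0.946, -0.0]
wrist_force: [-0.7, -0.3, 0.1]
grip_width: 59.8
finger_force: 0.0
```

```bash
cat >> h.py <<'E'
def delta(p):
    s=monitor.observe();r=toolR();print("tcp",s["tool_pos"].round(1),"axes",r.as_matrix().T.round(3).tolist());print("units",(r.inv().apply(np.array(p)-s["tool_pos"])/25).round(2))
E
python3 - <<'E'
from h import *
delta([600,16.4,86])
c=calibration("wrist");cv2.imwrite("pics/w1.png",cv2.convertScaleAbs(grab_frame("wrist"),alpha=1.4,beta=10))
for p in([600,16.4,105],[656,-138.6,150],[678,-42.5,45]):print(proj("wrist",p,c))
E
```

```text
tcp [557.2  96.3 207. ] axes [[-0.791, 0.612, -0.001], [0.612, 0.791, -0.001], [0.001, -0.001, -1.0]]
units [-3.31 -1.47  4.84]
[284.5 277. ]
[188.1 436.5]
[294.1 324.6]
```

View pics/w1.png

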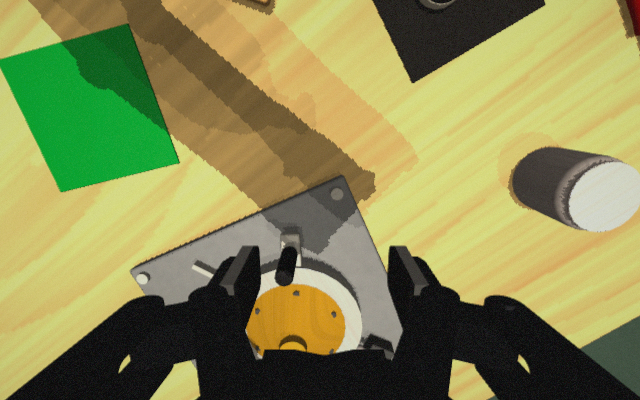

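Emit:
jog_arm --plan '[60, -0.83, -0.37, 0, 0, 0, 0, 60, -0.83, -0.37, 0, 0, 0, 0, 60, -0.83, -0.37, 0, 0, 0, 0, 60, -0.82, -0.36, 0, 0, 0, 0, 60, 0, 0, 0.7, 0, 0, 0, 60, 0, 0, 0.9, 0, 0, 0, 60, 0, 0, 0.9, 0, 0, 0, 60, 0, 0, 0.9, 0, 0, 0, 60, 0, 0, 0.8, 0, 0, 0, 60, 0, 0, 0.64, 0, 0, 0, 30, 0, 0, 0, 0, 0, 0, 10, 0, 0, 0, 0, 0, 0, 10, 0, 0, 0, 0, 0, 0, 10, 0, 0, 0, 0, 0, 0, 10, 0, 0, 0, 0, 0, 0, 10, 0, 0, 0, 0, 0, 0]' --force 25

```text
t: 3.2
tool_pos: [600.1, 22.0, 86.8]
orientation: [0.001, 0.319, 0.948, 0.0]
wrist_force: [-0.4, -0.3, 0.6]
grip_width: 9.9
finger_force: 0.0
```

```bash
python3 - <<'E'
from h import *
cv2.imwrite("pics/w2.png",cv2.convertScaleAbs(np.vstack([grab_frame("wrist")[200:],cv2.resize(grab_frame("scene")[195:295,190:350],(640,400))]),alpha=1.4,beta=10))
s=monitor.observe();print(s["tool_pos"],s["grip_width"],s["finger_force"],s["wrist_force"],s["joint_vel"].round(3))
E
```

```text
[599.9400003  21.9469694  86.4165805] 10.17289059230107 0.0 [ 0.04047484  1.27451594 -0.81346789] [ 0.001  0.003  0.     0.001  0.001 -0.001 -0.   ]
```

View pics/w2.png

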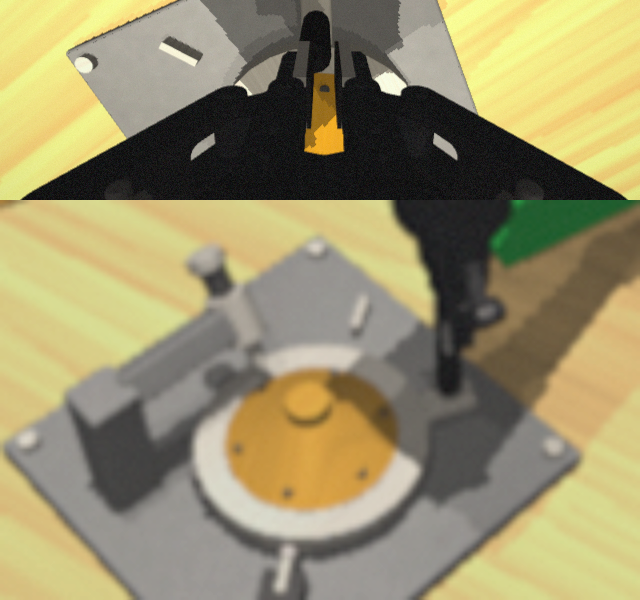

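```bash
python3 - <<'E'
from h import *
c=calibration("wrist");p=monitor.observe()["tool_pos"]
X=toolR().as_matrix()[:,0]
for q in(p,p+[0,0,11],p+[0,0,-8],p+20*X+[0,0,19],[600,16.4,105],p+20*X+[0,0,-8]):print(proj("wrist",q,c)-[0,200])
print("post top px->",[onz("wrist",(316,200+v),105,c) for v in(15,25,40)],"pointer",onz("wrist",(181,255),50,c))
print(c["T"].round(2).tolist())
E
```

```text
[323.9  37. ]
[323.9  45. ]
[323.9  31.7]
[324.   13.9]
[315.3  57.3]
[323.9  -1.2]
post top px-> [array([582.2,  30.5, 105. ]), array([586.4,  27.3, 105. ]), array([592.7,  22.5, 105. ])] pointer [562.7 -74.4  50. ]
[[0.6, 0.77, 0.22, 544.27], [0.8, -0.58, -0.17, 64.11], [-0.0, 0.28, -0.96, 254.75], [0.0, 0.0, 0.0, 1.0]]
```

```bash
python3 - <<'E'
from h import *
w=grab_frame("wrist")[180:360,220:420].astype(float)
cv2.imwrite("pics/w3.png",cv2.resize((255*np.clip(w/160,0,1)**.45).astype(np.uint8),(800,600) if 0 else (660,594),interpolation=cv2.INTER_CUBIC))
E
```

```text
(no output)
```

View pics/w3.png

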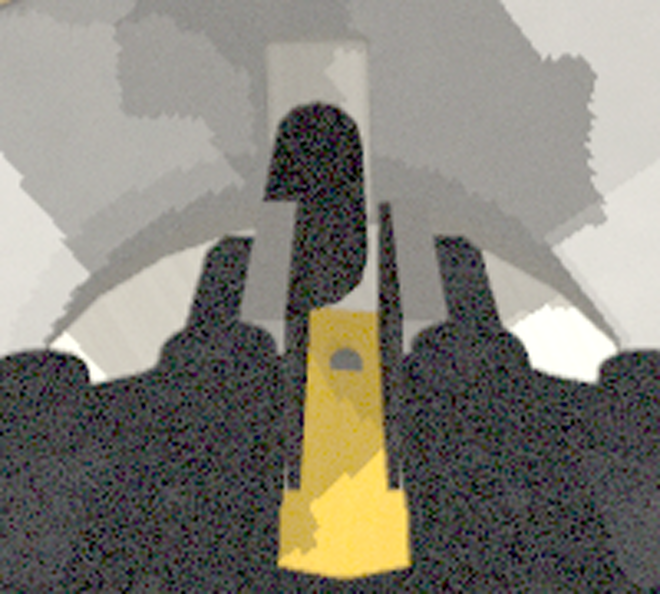

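Emit:
jog_arm --plan '[70, 0, 0, 0, 0, 0, 0, 70, 0, 0, 0, 0, 0, 0, 70, 0, 0, 0, 0, 0, 0, 70, 0, 0, 0, 0, 0, 0, 70, 0, 0, 0, 0, 0, 0, 70, 0, 0, 0, 0, 0, 0]'

```text
t: 3.85
tool_pos: [599.7, 21.8, 85.9]
orientation: [-0.0, 0.319, 0.948, -0.0]
wrist_force: [-0.8, -0.7, -0.2]
grip_width: 69.8
finger_force: 0.0
```

```bash
python3 - <<'E'
from h import *
c=calibration("wrist");X=toolR().as_matrix()[:,0]
w=grab_frame("wrist")[180:360,220:420].astype(float);delta([600,16.4,86])
a=np.array([600,16.4,0])
for q in (a+[0,0,50]+9*X,a+[0,0,105],a+[0,0,105]+9*X,a+[0,0,105]-9*X): print((proj("wrist",q,c)-[220,180])*3.3)
cv2.imwrite("pics/w4.png",cv2.resize((255*np.clip(w/160,0,1)**.45).astype(np.uint8),(660,594),interpolation=cv2.INTER_CUBIC))
E
```

```text
tcp [599.7  21.9  85.9] axes [[-0.796, 0.605, 0.0], [0.605, 0.796, -0.0], [-0.0, -0.0, -1.0]]
units [-0.14 -0.17 -0.01]
[322.41  94.05]
[315.81 257.07]
[315.48 202.95]
[316.14 309.87]
```

View pics/w4.png

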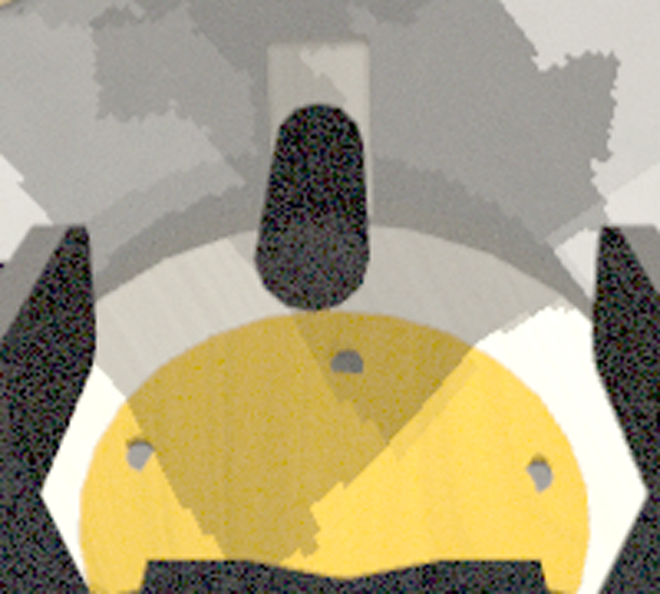

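Emit:
jog_arm --plan '[60, -0.14, -0.17, 0.4, 0, 0, 0, 60, 0, 0, 0.5, 0, 0, 0, 14, 0, 0, 0, 0, 0, 0, 14, 0, 0, 0, 0, 0, 0, 14, 0, 0, 0, 0, 0, 0, 14, 0, 0, 0, 0, 0, 0, 14, 0, 0, 0, 0, 0, 0, 14, 0, 0, 0, 0, 0, 0]'

```text
t: 4.57
tool_pos: [599.9, 16.4, 63.5]
orientation: [0.0, 0.319, 0.948, -0.0]
wrist_force: [1.2, -0.2, -4.2]
grip_width: 16.5
finger_force: 24.5
```

```bash
python3 - <<'E'
from h import *
w=grab_frame("wrist")[180:360,220:420].astype(float);s=cv2.resize(grab_frame("scene")[195:275,250:330],(594,594),interpolation=cv2.INTER_CUBIC).astype(float)
o=np.hstack([cv2.resize(w,(440,396)),cv2.resize(s,(360,396))])
cv2.imwrite("pics/w5.png",(255*np.clip(o/160,0,1)**.45).astype(np.uint8))
E
```

```text
(no output)
```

View pics/w5.png

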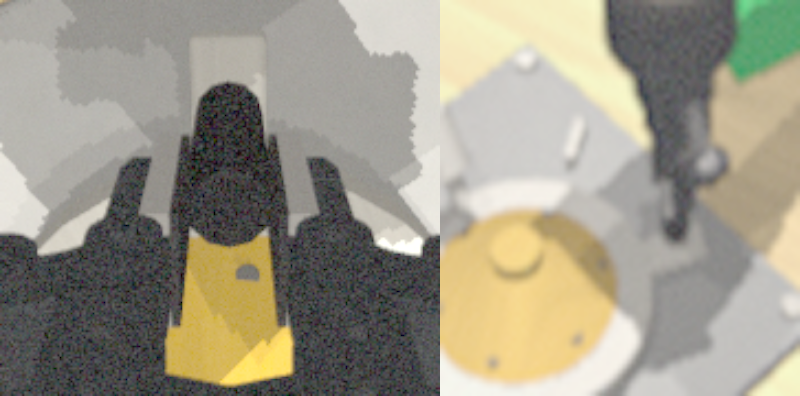

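Emit:
jog_arm --plan '[14, -0.005, -0.168, 0, 0, 0, -0.0425, 14, -0.0143, -0.336, 0, 0, 0, -0.085, 14, -0.0143, -0.336, 0, 0, 0, -0.085, 14, -0.0143, -0.336, 0, 0, 0, -0.085, 14, -0.0143, -0.336, 0, 0, 0, -0.085, 14, -0.0143, -0.336, 0, 0, 0, -0.085, 14, -0.0143, -0.336, 0, 0, 0, -0.085, 14, -0.0143, -0.336, 0, 0, 0, -0.085, 14, -0.0143, -0.336, 0, 0, 0, -0.085, 14, -0.0143, -0.336, 0, 0, 0, -0.085, 14, -0.0143, -0.336, 0, 0, 0, -0.085, 14, -0.0143, -0.336, 0, 0, 0, -0.085, 14, -0.005, -0.168, 0, 0, 0, -0.0425, 14, 0, 0, 0, 0, 0, 0, 14, 0, 0, 0, 0, 0, 0]' --force 25

```text
t: 5.92
tool_pos: [587.5, -79.3, 63.7]
orientation: [0.001, -0.184, 0.983, -0.0]
wrist_force: [6.0, 1.5, -6.1]
grip_width: 17.1
finger_force: 25.7
```

```bash
python3 - <<'E'
from h import *
delta([585,-79.3,63.5]);s=monitor.observe();v=s["tool_pos"][:2]-[678,-42.5];print(np.degrees(np.arctan2(v[1],v[0])),np.hypot(*v),s["wrist_force"],s["grip_width"])
c=calibration("wrist");w=grab_frame("wrist");print("pointer base proj",proj("wrist",[567.6,-83,50],c),proj("wrist",[585,-79.3,105],c))
cv2.imwrite("pics/w6.png",(255*np.clip(np.vstack([w[150:350,100:500],cv2.resize(grab_frame("scene")[195:275,210:310],(400,320),interpolation=cv2.INTER_CUBIC)])/170.,0,1)**.5).astype(np.uint8))
E
```

```text
tcp [587.5 -79.3  63.7] axes [[-0.932, -0.362, -0.002], [-0.362, 0.932, -0.0], [0.002, 0.0, -1.0]]
units [0.09 0.04 0.01]
-157.88662868450388 97.69861689126331 [ 5.98741595  1.51874955 -6.10385055] 17.07451244522503
pointer base proj [331. 197.] [326.7 269.4]
```

View pics/w6.png

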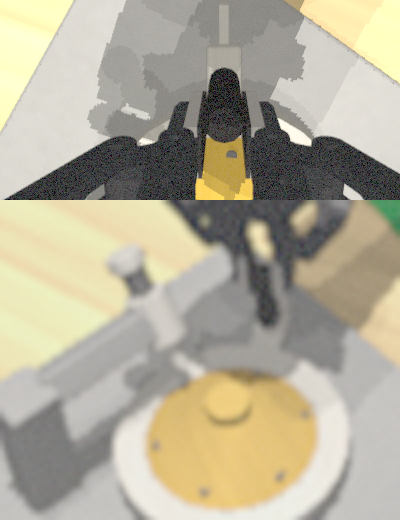

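Emit:
jog_arm --plan '[45, 0, 0, 0, 0, 0, 0, 45, 0, 0, 0, 0, 0, 0, 45, 0, 0, 0, 0, 0, 0, 45, 0, 0, -0.5, 0, 0, 0, 45, 0, 0, -1, 0, 0, 0, 45, 0, 0, -1, 0, 0, 0, 45, 0, 0, -1, 0, 0, 0.1065, 45, 0, 0, -1, 0, 0, 0.1065, 45, 0, 0, -1, 0, 0, 0.1065, 60, 0, 0, -0.7, 0, 0, 0.1065, 70, 0, 0, 0, 0, 0, 0.1065, 70, 0, 0, 0, 0, 0, 0.1065, 70, 0, 0, 0, 0, 0, 0.1065, 70, 0, 0, 0, 0, 0, 0.1065, 70, 0, 0, 0, 0, 0, 0.1065, 70, 0, 0, 0, 0, 0, 0.1065]'

```text
t: 7.35
tool_pos: [586.4, -79.3, 219.5]
orientation: [0.0, 0.343, 0.939, 0.0]
wrist_force: [-0.7, -0.1, 0.3]
grip_width: 69.9
finger_force: 0.0
```

Emit:
jog_arm --plan '[70, 0.5, 0.3, 0, 0, 0, 0, 70, 0.987, 0.59, 0, 0, 0, 0, 70, 0.987, 0.59, 0, 0, 0, 0, 70, 0.987, 0.59, 0, 0, 0, 0, 70, 0.987, 0.59, 0, 0, 0, 0, 70, 0.987, 0.59, 0, 0, 0, 0, 70, 0.987, 0.59, 0, 0, 0, 0, 70, 0.987, 0.59, 0, 0, 0, 0, 70, 0.987, 0.59, 0, 0, 0, 0, 70, 0.987, 0.59, 0, 0, 0, 0, 70, 0.987, 0.59, 0, 0, 0, 0, 70, 0.987, 0.59, 0, 0, 0, 0, 70, 0.987, 0.59, 0, 0, 0, 0, 70, 0.987, 0.59, 0, 0, 0, 0, 70, 0.5, 0.3, 0, 0, 0, 0, 70, 0, 0, 0, 0, 0, 0]'

```text
t: 8.68
tool_pos: [451.6, 304.4, 219.3]
orientation: [-0.0, 0.338, 0.941, 0.001]
wrist_force: [-0.5, -0.4, -0.9]
grip_width: 69.9
finger_force: 0.0
```

```bash
python3 - <<'E'
from h import *
c=calibration("wrist");delta([446,329,150]);print(monitor.observe()["joint_pos"].round(2),monitor.observe()["t"])
w=grab_frame("wrist");np.save("w7.npy",w);np.save("top7.npy",grab_frame("top"));np.save("sc7.npy",grab_frame("scene"))
print([proj("wrist",p,c) for p in([477,303,79],[374,389,53],[473,315,3],[410,396,3],[559,381,3],[537,234,3],[388,252,3])])
g=cv2.cvtColor(w,cv2.COLOR_BGR2HSV)
white=((g[...,1]<50)&(g[...,2]>110)).astype(np.uint8);white[330:]=0
n,l,st,ce=cv2.connectedComponentsWithStats(white)
for k in range(1,n):
    if st[k,4]>300: print("white",st[k],ce[k].round(1),onz("wrist",ce[k],79,c))
E
```

```text
tcp [451.6 304.4 219.3] axes [[-0.771, 0.637, 0.001], [0.637, 0.771, 0.001], [-0.0, 0.001, -1.0]]
units [0.8  0.61 2.77]
[-0.77  0.2   0.07  1.89 -0.02  1.05  0.19] 8.6833
[array([338.9, 201.9]), array([340.3,  60. ]), array([341.7, 175.9]), array([362.9,  88.7]), array([426.9, 195.3]), array([323.7, 252.2]), array([255.9, 154.9])]
white [   3    0   81   34 2017] [45.8 13.6] [187.4 214.9  79. ]
```

```bash
python3 - <<'E'
from h import *
w=np.load("w7.npy");g=cv2.cvtColor(w,cv2.COLOR_BGR2HSV)
for v in range(20,300,10): print(v,' '.join("%2d/%3d/%3d"%tuple(g[v,u]) for u in range(268,420,12)))
E
```

```text
20 31/107/152 31/107/150 28/115/148 24/129/150 31/107/153 30/106/151 30/110/151 30/112/150 28/119/148 27/117/150 25/126/152 25/124/150 31/109/152
30 31/105/153 28/116/152 24/127/151 32/110/153 31/106/152 30/106/152 31/116/152 27/120/151 28/118/151 25/126/150 31/111/154 31/109/152 31/110/153
40 29/115/151 24/128/153 32/112/153 30/105/153 31/105/155 30/111/152 28/118/151 28/116/152 25/129/152 30/108/154 31/111/151 30/110/150 31/117/153
50 24/131/154 30/110/153 31/102/153 32/110/155 26/122/152 22/128/155 24/132/122 24/128/151 30/114/152 30/109/152 31/111/156 30/112/153 31/112/152
60 28/117/152 31/ 98/154 31/114/152 31/114/154 23/133/153 18/164/138 29/122/152 30/110/146 31/110/153 31/111/156 31/111/154 29/118/151 28/121/152
70 31/101/154 30/117/152 30/110/153 27/122/153 23/127/154 17/158/147 30/121/154 31/107/150 31/113/154 31/113/153 28/113/154 27/119/154 28/122/151
80 30/115/151 30/112/152 27/118/154 28/114/156 21/141/155 17/164/148 30/123/153 30/114/150 30/113/154 28/117/153 27/118/154 27/119/152 23/132/154
90 24/127/155 26/123/155 28/118/154 24/127/155 26/118/153 18/161/149 30/117/15
[... 2328 characters left out ...]
6 28/118/156 28/118/155 24/ 61/ 21 27/118/156 31/105/158 31/110/158 31/113/154 28/118/154 31/109/159 15/ 47/ 43
260 28/118/155 27/123/154 28/117/155 28/119/154 27/116/156 27/119/156 32/110/156 31/113/156 30/115/155 28/119/154 31/106/157 25/136/ 73 160/ 96/  8
270 26/123/156 27/122/155 27/118/155 28/115/155 29/116/154 30/108/156 31/107/157 30/114/152 30/113/153 31/101/157 24/128/157 26/120/ 32 50/ 96/ 16
280 27/114/156 27/121/152 28/117/155 30/112/155 30/112/153 31/113/156 28/118/153 31/110/157 31/106/156 25/121/154 28/121/152  0/  0/  6 36/159/  8
290 28/118/153 27/117/155 31/109/155 28/116/154 32/111/158 28/119/154 31/110/157 31/103/158 30/110/155 27/120/155 30/114/154 28/125/ 59 40/255/  3
```

```bash
python3 - <<'E'
from h import *
w=np.load("w7.npy");g=cv2.cvtColor(w,cv2.COLOR_BGR2HSV).astype(int);c=calibration("wrist")
for v in (140,150,158,166,172):print(v,' '.join("%d:%d/%d/%d"%(u,*g[v,u]) for u in range(318,358,2)))
m=np.zeros(w.shape[:2],np.uint8);r=(slice(172,232),slice(300,375));m[r]=((g[r][...,1]<75)&(g[r][...,2]>75))
n,l,st,ce=cv2.connectedComponentsWithStats(cv2.morphologyEx(m,cv2.MORPH_OPEN,np.ones((3,3))));k=1+st[1:,4].argmax();print(st[k],ce[k],onz("wrist",ce[k],79,c))
(cx,cy),ax,an=cv2.fitEllipse(max(cv2.findContours((l==k).astype(np.uint8),0,1)[0],key=len));print(cx,cy,ax,an,onz("wrist",(cx,cy),79,c))
E
```

```text
140 318:38/136/15 320:60/64/12 322:165/102/15 324:30/85/15 326:18/190/39 328:17/165/144 330:20/145/157 332:20/150/158 334:18/161/155 336:17/159/157 338:21/145/157 340:22/141/156 342:22/146/155 344:21/147/156 346:18/153/157 348:18/167/136 350:13/77/30 352:17/85/21 354:15/77/20 356:38/68/15
150 318:34/185/11 320:23/170/6 322:150/85/9 324:80/170/9 326:20/189/35 328:17/160/86 330:17/166/95 332:18/166/89 334:17/158/87 336:18/175/83 338:17/171/94 340:17/160/97 342:20/150/117 344:21/147/149 346:18/163/116 348:16/168/103 350:155/118/13 352:75/54/19 354:0/32/16 356:24/64/20
158 318:12/182/7 320:144/213/6 322:20/139/11 324:143/146/7 326:16/149/41 328:18/157/86 330:17/159/96 332:17/176/90 334:18/170/87 336:17/176/84 338:17/171/97 340:17/169/98 342:17/168/94 344:17/179/94 346:17/162/88 348:18/163/72 350:105/153/10 352:140/128/6 354:171/182/14 356:154/162/11
166 318:90/170/3 320:150/128/6 322:30/28/9 324:78/159/8 326:17/174/41 328:18/176/84 330:17/167/96 332:17/161/90 334:18/166/86 336:17/162/88 338:17/165/96 340:16/159/98 342:17/162/93 344:17/160/97 346:17/163/86 348:17/166/66 350:90/128/8 352:0/128/6 354:30/102/10 356:107/223/8
172 318:42/255/15 320:15/73/7 322:26/39/46 324:19/62/66 326:21/141/49 328:16/161/79 330:17/168/79 332:17/168/76 334:17/159/72 336:17/169/71 338:18/166/86 340:18/185/77 342:17/163/91 344:17/151/93 346:18/162/88 348:17/155/66 350:30/57/27 352:150/70/11 354:110/64/12 356:135/85/12
[ 315  180   47   45 1648] [337.94963592 201.71662621] [478.2 298.   79. ]
337.94940185546875 201.7139129638672 (43.83364486694336, 46.034183502197266) 80.14289855957031 [478.2 298.   79. ]
```

```bash
python3 - <<'E'
from h import *
delta([446.7,328,13]);print(monitor.observe()["t"])
E
```

```text
tcp [453.5 300.2 219. ] axes [[-0.768, 0.641, -0.0], [0.641, 0.768, 0.0], [0.0, -0.0, -1.0]]
units [0.92 0.68 8.24]
8.8333
```

Emit:
jog_arm --plan '[70, 0.46, 0.34, 0, 0, 0, 0, 70, 0.46, 0.34, 0.5, 0, 0, 0, 70, 0, 0, 1, 0, 0, 0, 70, 0, 0, 1, 0, 0, 0, 70, 0, 0, 1, 0, 0, 0, 70, 0, 0, 1, 0, 0, 0, 70, 0, 0, 1, 0, 0, 0, 70, 0, 0, 1, 0, 0, 0, 70, 0, 0, 0.7, 0, 0, 0, 70, 0, 0, 0.3, 0, 0, 0, 70, 0, 0, 0, 0, 0, 0, 70, 0, 0, 0, 0, 0, 0]'

```text
t: 9.83
tool_pos: [446.6, 328.8, 31.1]
orientation: [-0.0, 0.341, 0.94, -0.0]
wrist_force: [0.0, 0.3, 0.2]
grip_width: 70.1
finger_force: 0.0
```

```bash
python3 - <<'E'
from h import *
delta([446.7,328,13]);s=monitor.observe();print(s["t"],s["wrist_force"])
c=calibration("wrist");w=grab_frame("wrist");g=cv2.cvtColor(w,cv2.COLOR_BGR2HSV).astype(int);np.save("w8.npy",w)
p=s["tool_pos"];X=toolR().as_matrix()[:,0]
print(proj("wrist",[477.5,302.5,79],c),proj("wrist",[446.7,328,53],c),proj("wrist",p+60*X+[0,0,40],c))
for v in(160,180,200,220,240,260,280):print(v,' '.join("%d:%d/%d/%d"%(u,*g[v,u]) for u in range(276,388,6)))
E
```

```text
tcp [446.6 328.8  31.1] axes [[-0.768, 0.64, 0.0], [0.64, 0.768, -0.0], [-0.0, -0.0, -1.0]]
units [-0.02 -0.02  0.72]
9.8333 [0.00644217 0.31017017 0.15150222]
[322.8 360.8] [322.7 255. ] [323.8 133.5]
160 276:19/135/106 282:18/145/104 288:19/146/105 294:8/51/20 300:17/160/196 306:17/159/205 312:17/157/201 318:18/160/202 324:22/143/217 330:21/147/214 336:21/144/218 342:18/158/206 348:26/48/37 354:24/49/26 360:30/38/27 366:30/85/21 372:23/35/29 378:12/39/33 384:19/66/31
180 276:15/78/13 282:20/55/14 288:54/80/16 294:8/128/8 300:17/156/108 306:17/156/111 312:18/166/100 318:18/170/96 324:17/162/115 330:17/158/116 336:17/155/133 342:17/160/118 348:13/99/18 354:40/118/13 360:45/57/9 366:42/98/13 372:60/15/17 378:48/116/11 384:162/80/16
200 276:30/57/9 282:160/55/14 288:120/48/16 294:8/113/18 300:17/156/106 306:17/158/113 312:17/163/100 318:17/159/101 324:16/157/115 330:18/164/109 336:18/159/111 342:17/157/101 348:30/80/16 354:102/71/18 360:23/85/12 366:165/113/9 372:40/48/16 378:75/34/15 384:170/64/12
220 276:40/45/17 282:22/255/11 288:173/113/9 294:0/55/14 300:17/163/102 306:17/157/115 3
[... 271 characters left out ...]
/103 318:17/169/98 324:17/165/113 330:17/155/110 336:17/152/111 342:17/156/98 348:0/38/20 354:30/17/15 360:40/255/9 366:10/38/20 372:30/51/10 378:16/187/15 384:36/80/16
260 276:30/43/18 282:53/57/18 288:34/136/15 294:24/54/76 300:17/159/104 306:18/173/130 312:17/160/124 318:17/153/120 324:17/163/136 330:17/162/126 336:18/159/109 342:17/156/116 348:22/50/77 354:53/44/23 360:65/90/17 366:0/20/13 372:170/59/13 378:8/54/19 384:10/96/16
280 276:15/32/16 282:39/128/14 288:23/59/52 294:38/43/24 300:19/179/81 306:18/159/112 312:17/157/107 318:16/158/100 324:18/161/114 330:17/164/129 336:17/157/130 342:17/155/115 348:40/32/24 354:23/76/27 360:0/70/22 366:30/43/18 372:6/64/20 378:60/32/24 384:26/56/32
```

Emit:
jog_arm --plan '[70, 0, 0, 0.4, 0, 0, 0, 70, 0, 0, 0.32, 0, 0, 0, 70, 0, 0, 0, 0, 0, 0, 15, 0, 0, 0, 0, 0, 0, 15, 0, 0, 0, 0, 0, 0, 15, 0, 0, 0, 0, 0, 0, 15, 0, 0, 0, 0, 0, 0, 15, 0, 0, 0, 0, 0, 0, 15, 0, 0, 0, 0, 0, 0, 15, 0, 0, 0, 0, 0, 0]' --force 110

```text
t: 10.72
tool_pos: [446.5, 328.9, 13.5]
orientation: [0.0, 0.34, 0.94, 0.0]
wrist_force: [-2.2, -1.5, 9.3]
grip_width: 21.0
finger_force: 107.5
```

Emit:
jog_arm --plan '[15, 0, 0, -0.4, 0, 0, 0, 15, 0, 0, -0.8, 0, 0, 0, 15, 0, 0, -1, 0, 0, 0, 15, 0, 0, -1, 0, 0, 0, 15, 0, 0, -1, 0, 0, -0.06, 15, 0, 0, -1, 0, 0, -0.08, 15, 0, 0, -1, 0, 0, -0.08, 15, 0, 0, -1, 0, 0, -0.08, 15, 0, 0, -1, 0, 0, -0.08, 15, 0, 0, -0.8, 0, 0, -0.0825, 15, 0, 0, -0.4, 0, 0, 0, 15, 0, 0, 0, 0, 0, 0]' --force 120

```text
t: 11.72
tool_pos: [447.1, 329.0, 250.2]
orientation: [0.001, 0.117, 0.993, 0.001]
wrist_force: [0.9, 0.0, -5.0]
grip_width: 21.0
finger_force: 118.4
```

```bash
cat >> h.py <<'E'
yaw=np.radians(76.7);FX=np.array([np.cos(yaw),np.sin(yaw),0]);FY=np.array([-np.sin(yaw),np.cos(yaw),0]);N=-.5736*FX+[0,0,.8192]
P=np.array([655.7,-138.6,150]);FOOT=np.array([-40.7,0,10.5])
RS=np.array([FY,np.cross(-N,FY),-N]).T
def tcpfor(d): return P+d*N-RS@FOOT
def goto(p):
    s=monitor.observe();r=toolR();u=r.inv().apply(np.array(p)-s["tool_pos"])/25
    print("t",s["t"],"tcp",s["tool_pos"].round(1),"units",u.round(2),"rot to strike",(r.inv()*R.from_matrix(RS)).as_rotvec().round(3),"F",s["wrist_force"].round(1),s["grip_width"].round(1))
E
python3 - <<'E'
from h import *
print("strike60",tcpfor(60).round(1));goto(tcpfor(60))
c=calibration("wrist");w=grab_frame("wrist");g=cv2.cvtColor(w,cv2.COLOR_BGR2HSV).astype(int)
s=monitor.observe();r=toolR();f=lambda v:proj("wrist",s["tool_pos"]+r.apply(v),c)
print("pred head top",f([-40.7,0,10.5-76]),"front rim top",f([-16.7,0,10.5-76]),"handle end",f([89+55-40.7,0,10.5-38-12]))
for n in("top","scene"):
    q=grab_frame(n);t=s["tool_pos"]+r.apply([-40.7,0,10.5-76]);px=proj(n,t);h=cv2.cvtColor(q,cv2.COLOR_BGR2HSV).astype(int)
    m=((h[...,1]<75)&(h[...,2]>80)).astype(np.uint8);k=np.zeros_like(m);a,b=int(px[0]),int(px[1]);k[b-25:b+25,a-25:a+25]=1
    nn,l,st,ce=cv2.connectedComponentsWithStats(m*k);print(n,px,[(st[i].tolist(),ce[i].round(1).tolist(),onz(n,ce[i],t[2]).tolist()) for i in range(1,nn) if st[i,4]>40],t.round(1))
E
```

```text
strike60 [ 606.8 -168.6  207.8]Traceback (most recent call last):
  File "<stdin>", line 2, in <module>
  File "h.py", line 22, in goto
    print("t",s["t"],"tcp",s["tool_pos"].round(1),"units",u.round(2),"rot to strike",(r.inv()*R.from_matrix(RS)).as_rotvec().round(3),"F",s["wrist_force"].round(1),s["grip_width"].round(1))
                                                                                                                                                                    ^^^^^^^^^^^^^^^^^^^^^
AttributeError: 'float' object has no attribute 'round'
```

```bash
sed -i 's/s\["grip_width"\].round(1)/s["grip_width"]/' h.py
python3 - <<'E'
from h import *
goto(tcpfor(60))
s=monitor.observe();r=toolR()
c=calibration("wrist");np.save("w9.npy",grab_frame("wrist"))
f=lambda v:proj("wrist",s["tool_pos"]+r.apply(v),c)
print("pred handle end",f([89+55-40.7,0,10.5-38-12]))
for n in("top","scene"):
    q=grab_frame(n);np.save(n+"9.npy",q);t=s["tool_pos"]+r.apply([-40.7,0,10.5-76]);px=proj(n,t);h=cv2.cvtColor(q,cv2.COLOR_BGR2HSV).astype(int)
    m=((h[...,1]<75)&(h[...,2]>80)).astype(np.uint8);k=np.zeros_like(m);a,b=int(px[0]),int(px[1]);k[b-25:b+25,a-25:a+25]=1
    nn,l,st,ce=cv2.connectedComponentsWithStats(m*k);print(n,px,[(st[i].tolist(),ce[i].round(1).tolist(),onz(n,ce[i],t[2]).tolist()) for i in range(1,nn) if st[i,4]>40],t.round(1))
E
```

```text
t 11.7167 tcp [447.1 329.  250.2] units [-10.85 -17.87   1.67] rot to strike [-0.608  0.003 -0.002] F [ 0.9  0.  -5. ] 20.97752309994276
pred handle end [324.6   9.4]
top [213.2 173.3] [([188, 148, 47, 50, 1439], [203.6, 177.3], [474.5, 345.8, 315.8])] [486.5 319.4 315.8]
scene [444.2 193.9] [([422, 168, 19, 15, 179], [430.5, 174.8], [444.2, 272.4, 315.8]), ([433, 187, 22, 17, 260], [443.9, 195.3], [490.9, 320.3, 315.8])] [486.5 319.4 315.8]
```

Emit:
jog_arm --plan '[15, -0.3, -0.49, 0, 0, 0, 0, 15, -0.6, -0.99, 0, 0, 0, 0, 15, -0.6, -0.99, 0, 0, 0, 0, 15, -0.6, -0.99, 0, 0, 0, 0, 15, -0.6, -0.99, 0, 0, 0, 0, 15, -0.6, -0.99, 0, 0, 0, 0, 15, -0.6, -0.99, 0, 0, 0, 0, 15, -0.6, -0.99, 0, 0, 0, 0, 15, -0.6, -0.99, 0, 0, 0, 0, 15, -0.6, -0.99, 0, 0, 0, 0, 15, -0.6, -0.99, 0, 0, 0, 0, 15, -0.6, -0.99, 0, 0, 0, 0, 15, -0.6, -0.99, 0, 0, 0, 0, 15, -0.6, -0.99, 0, 0, 0, 0, 15, -0.6, -0.99, 0, 0, 0, 0, 15, -0.6, -0.99, 0, 0, 0, 0, 15, -0.6, -0.99, 0, 0, 0, 0, 15, -0.6, -0.99, 0, 0, 0, 0, 15, -0.3, -0.49, 0, 0, 0, 0]'

```text
t: 13.45
tool_pos: [606.2, -170.5, 246.0]
orientation: [-0.001, 0.118, 0.993, -0.001]
wrist_force: [-0.9, -0.3, -4.7]
grip_width: 21.0
finger_force: 118.3
```

Emit:
jog_arm --plan '[15, 0, 0, 0, -0.04, 0, 0, 15, 0, 0, 0, -0.076, 0, 0, 15, 0, 0, 0, -0.076, 0, 0, 15, 0, 0, 0, -0.076, 0, 0, 15, 0, 0, 0, -0.076, 0, 0, 15, 0, 0, 0, -0.076, 0, 0, 15, 0, 0, 0, -0.076, 0, 0, 15, 0, 0, 0, -0.076, 0, 0, 15, 0, 0, 0, -0.036, 0, 0, 15, 0, 0, 0, 0, 0, 0, 15, 0, 0, 0, 0, 0, 0]'

```text
t: 14.37
tool_pos: [606.2, -167.1, 246.2]
orientation: [0.033, 0.112, 0.948, 0.297]
wrist_force: [-0.4, 0.4, -3.7]
grip_width: 21.1
finger_force: 118.5
```

```bash
python3 - <<'E'
from h import *
goto(tcpfor(60));print(monitor.observe()["joint_pos"].round(2))
E
```

```text
t 14.3667 tcp [ 606.2 -167.1  246.2] units [-0.04 -0.92  1.23] rot to strike [-0.004 -0.002 -0.003] F [-0.4  0.4 -3.7] 21.073081874134214
[ 0.33  0.44  0.21  1.65 -0.69  1.33  2.13]
```

Emit:
jog_arm --plan '[15, -0.02, -0.3, 0.4, 0, 0, 0, 15, -0.02, -0.4, 0.5, 0, 0, 0, 15, 0, -0.22, 0.33, 0, 0, 0, 15, 0, 0, 0, 0, 0, 0, 15, 0, 0, 0, 0, 0, 0]'

```text
t: 14.78
tool_pos: [607.1, -167.6, 208.5]
orientation: [0.034, 0.111, 0.948, 0.297]
wrist_force: [-0.2, 0.1, -4.0]
grip_width: 20.8
finger_force: 118.6
```

```bash
python3 - <<'E'
from h import *
goto(tcpfor(60))
s=monitor.observe();r=toolR();tip=s["tool_pos"]+r.apply(FOOT)
q=grab_frame("scene");q2=grab_frame("top");np.save("s10.npy",q)
f=lambda v:s["tool_pos"]+r.apply(v)
a=q[165:255,200:320];A=cv2.resize(a,None,fx=6,fy=6,interpolation=cv2.INTER_CUBIC)
def mk(p,col):
    u=(proj("scene",p)-[200,165])*6+2.5;cv2.drawMarker(A,tuple(int(x) for x in u),col,0,10,1);print(u)
mk(P,(0,0,255));mk(tip,(255,0,255));mk(f([-40.7,0,10.5-76]),(255,0,0));mk(tip+24*FX*.8192+24*.5736*np.array([0,0,1]),(0,255,0));mk(tip-24*FX*.8192-24*.5736*np.array([0,0,1]),(0,255,0))
cv2.imwrite("pics/s10.png",cv2.convertScaleAbs(A,alpha=1.6,beta=15))
E
```

```text
t 14.7833 tcp [ 607.1 -167.6  208.5] units [ 0.   -0.05  0.  ] rot to strike [-0.003 -0.002 -0.001] F [-0.2  0.1 -4. ] 20.83488449157631
[248.5 261.7]
[187.3 144.1]
[104.5 -11.3]
[209.5 145.3]
[165.7 143.5]
```

View pics/s10.png

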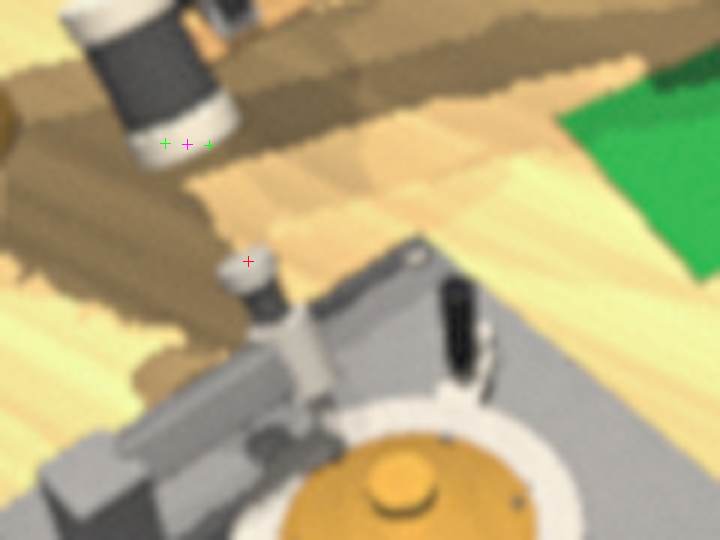

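Emit:
jog_arm --plan '[15, 0, -0.05, 0.2, 0, 0, 0, 15, 0, 0, 0.4, 0, 0, 0, 15, 0, 0, 0.413, 0, 0, 0, 15, 0, 0, 0.413, 0, 0, 0, 15, 0, 0, 0.413, 0, 0, 0, 15, 0, 0, 0.413, 0, 0, 0, 15, 0, 0, 0.413, 0, 0, 0, 15, 0, 0, 0.413, 0, 0, 0, 15, 0, 0, 0, 0, 0, 0]'

```text
t: 15.63
tool_pos: [616.9, -127.5, 145.3]
orientation: [0.035, 0.111, 0.948, 0.297]
wrist_force: [-4.4, -6.6, 7.0]
grip_width: 21.1
finger_force: 124.2
```

```bash
python3 - <<'E'
from h import *
s=monitor.observe();goto(tcpfor(-16));print("depth",(s["tool_pos"]-tcpfor(0))@N,"F.n",s["wrist_force"]@N,s["torque"])
q=grab_frame("scene")
goto(tcpfor(-16));s=monitor.observe();print("depth",(s["tool_pos"]-tcpfor(0))@N,"F.n",s["wrist_force"]@N)
E
```

```text
t 15.6333 tcp [ 616.9 -127.5  145.3] units [0.02 0.05 0.02] rot to strike [-0.004  0.001 -0.001] F [-4.4 -6.6  7. ] 21.06777110737405
depth -15.412065834117163 F.n 9.989126475506332 [-0.90874161  0.67313809  0.15941733]
t 15.6833 tcp [ 617.2 -127.6  145.6] units [0.03 0.04 0.03] rot to strike [-0.004  0.001 -0.001] F [-6.8 -6.   3.3] 21.314148322506266
depth -15.164210849220924 F.n 6.972540659682335
```

Emit:
jog_arm --plan '[15, 0, 0, 0.2, 0, 0, 0, 15, 0, 0, 0, 0, 0, 0]'

```text
t: 15.85
tool_pos: [616.8, -126.4, 144.2]
orientation: [0.035, 0.111, 0.948, 0.297]
wrist_force: [-30.6, -16.9, 44.4]
grip_width: 20.8
finger_force: 130.5
```

```bash
python3 - <<'E'
from h import *
for i in range(4):
    s=monitor.observe();print("depth",(s["tool_pos"]-tcpfor(0))@N,"F.n",s["wrist_force"]@N,s["torque"].round(2),(toolR().inv()*R.from_matrix(RS)).as_rotvec().round(3));grab_frame("scene")
E
```

```text
depth -16.919996742359334 F.n 49.84421631413013 [1.83 3.59 2.96] [-0.003  0.002 -0.001]
depth -16.809468046230016 F.n 46.98331343767154 [1.82 3.73 3.07] [-0.003  0.002 -0.001]
depth -16.808131846196847 F.n 48.12478763883105 [1.75 3.59 3.03] [-0.003  0.002 -0.001]
depth -16.833082741755245 F.n 48.33189422005874 [1.8  3.61 3.02] [-0.003  0.002 -0.001]
```

Emit:
jog_arm --plan '[15, 0, 0, -0.4, 0, 0, 0, 15, 0, 0, -0.8, 0, 0, 0, 15, 0, 0, -1, 0, 0, 0, 15, 0, 0, -1, 0, 0, 0, 15, 0, 0, -1, 0, 0, 0, 15, 0, 0, -1, 0.04, 0, 0, 15, 0, 0, 0, 0.076, 0, 0, 15, 0, 0, 0, 0.076, 0, 0, 15, 0, 0, 0, 0.076, 0, 0, 15, 0, 0, 0, 0.076, 0, 0, 15, 0, 0, 0, 0.076, 0, 0, 15, 0, 0, 0, 0.076, 0, 0, 15, 0, 0, 0, 0.076, 0, 0, 15, 0, 0, 0, 0.036, 0, 0, 15, 0, 0, 0, 0, 0, 0, 15, 0, 0, 0, 0, 0, 0]'

```text
t: 17.38
tool_pos: [601.0, -194.6, 247.8]
orientation: [-0.0, 0.115, 0.993, 0.001]
wrist_force: [0.1, -0.5, -3.7]
grip_width: 20.5
finger_force: 123.3
```

```bash
python3 - <<'E'
from h import *
s=monitor.observe();r=toolR();print(s["tool_pos"].round(1),r.as_matrix().round(3).tolist(),s["wrist_force"].round(1),s["torque"].round(2))
q=grab_frame("scene");np.save("s11.npy",q);c=calibration("wrist");w=grab_frame("wrist");np.save("w11.npy",w)
# handle strip pixel edges in wrist vs before
for nm,im in(("w9",np.load("w9.npy")),("w11",w)):
    g=cv2.cvtColor(im,cv2.COLOR_BGR2HSV).astype(int)
    print(nm)
    for v in (60,120,180,220):
        k=np.where((g[v,270:380,1]>140)&(g[v,270:380,2]>60))[0]+270;print(v,k.min() if len(k) else 0,k.max() if len(k) else 0,len(k))
    print([g[v,322].tolist() for v in range(0,90,8)])
t=s["tool_pos"]+r.apply([-40.7,0,10.5-76]);px=proj("scene",t);h=cv2.cvtColor(q,cv2.COLOR_BGR2HSV).astype(int)
m=((h[...,1]<75)&(h[...,2]>80)).astype(np.uint8);k=np.zeros_like(m);a,b=int(px[0]),int(px[1]);k[max(b-25,0):b+25,a-25:a+25]=1
nn,l,st,ce=cv2.connectedComponentsWithStats(m*k);print(px,[(st[i].tolist(),ce[i].round(1).tolist()) for i in range(1,nn) if st[i,4]>40])
ft=s["tool_pos"]+r.apply(FOOT);print("foot px",proj("scene",ft))
E
```

```text
[ 601.  -194.6  247.8] [[-0.974, 0.228, -0.0], [0.228, 0.974, 0.002], [0.001, 0.002, -1.0]] [ 0.1 -0.5 -3.7] [0.02 0.12 0.09]
w9
60 272 356 63
120 270 355 82
180 297 379 60
220 298 350 53
[[30, 110, 153], [31, 103, 154], [18, 161, 155], [24, 142, 154], [23, 137, 156], [22, 137, 156], [23, 142, 156], [23, 145, 157], [20, 158, 158], [19, 151, 157], [20, 152, 159], [20, 159, 159]]
w11
60 271 363 88
120 271 352 79
180 270 350 79
220 298 350 53
[[19, 146, 105], [19, 153, 100], [17, 169, 74], [17, 154, 81], [16, 148, 79], [18, 169, 77], [16, 170, 78], [16, 173, 75], [17, 168, 73], [17, 165, 74], [16, 181, 72], [18, 188, 72]]
[215.5 148.8] [([207, 142, 19, 13, 182], [216.1, 148.4])]
foot px [220.8 171.8]
```

```bash
python3 - <<'E'
from h import *
for n,q in(("scene",np.load("s11.npy")),("top",grab_frame("top"))):
    m=(q.max(2)<60).astype(np.uint8);px=proj(n,[473.5,315.7,3]).astype(int);print(n,px)
    nn,l,st,ce=cv2.connectedComponentsWithStats(cv2.morphologyEx(m,cv2.MORPH_CLOSE,np.ones((3,3))));k=l[px[1],px[0]];print(st[k],ce[k])
    cn=max(cv2.findContours((l==k).astype(np.uint8),0,1)[0],key=cv2.contourArea);ap=cv2.approxPolyDP(cn,6,True)[:,0]
    print([onz(n,p,3)[:2].tolist() for p in ap], onz(n,ce[k],3))
s=monitor.observe();X=toolR().as_matrix()[:,0];goto(np.array([473.5,315.7,s["tool_pos"][2]])+40.7*X)
E
```

```text
scene [415 267]
[ 380  240   71   62 2296] [415.33275261 269.95252613]
[[398.8, 252.6], [536.9, 235.8], [554.9, 377.5], [415.1, 396.3]] [480.5 318.    3. ]
top [234 199]
[ 212  177   47   45 1632] [235.03186275 199.33394608]
[[553.8, 375.4], [414.0, 391.3], [398.7, 255.2], [534.3, 236.8]] [474.3 314.6   3. ]
t 17.5333 tcp [ 600.4 -197.   248. ] units [11.32 18.77  0.02] rot to strike [-0.61   0.    -0.002] F [ 0.2  0.1 -4.9] 20.951852665339803
```

Emit:
jog_arm --plan '[15, 0.25, 0.45, 0, 0, 0, 0, 15, 0.6, 0.99, 0, 0, 0, 0, 15, 0.6, 0.99, 0, 0, 0, 0, 15, 0.6, 0.99, 0, 0, 0, 0, 15, 0.6, 0.99, 0, 0, 0, 0, 15, 0.6, 0.99, 0, 0, 0, 0, 15, 0.6, 0.99, 0, 0, 0, 0, 15, 0.6, 0.99, 0, 0, 0, 0, 15, 0.6, 0.99, 0, 0, 0, 0, 15, 0.6, 0.99, 0, 0, 0, 0, 15, 0.6, 0.99, 0, 0, 0, 0, 15, 0.6, 0.99, 0, 0, 0, 0, 15, 0.6, 0.99, 0, 0, 0, 0, 15, 0.6, 0.99, 0, 0, 0, 0, 15, 0.6, 0.99, 0, 0, 0, 0, 15, 0.6, 0.99, 0, 0, 0, 0, 15, 0.6, 0.99, 0, 0, 0, 0, 15, 0.6, 0.99, 0, 0, 0, 0, 15, 0.6, 0.99, 0, 0, 0, 0, 15, 0.3, 0.5, 0, 0, 0, 0]'

```text
t: 19.2
tool_pos: [431.2, 328.9, 248.3]
orientation: [-0.001, 0.115, 0.993, 0.001]
wrist_force: [-1.0, -0.1, -4.6]
grip_width: 21.4
finger_force: 123.3
```

Emit:
jog_arm --plan '[15, 0, 0, 0.5, 0, 0, 0, 15, 0, 0, 1, 0, 0, 0, 15, 0, 0, 1, 0, 0, 0, 15, 0, 0, 1, 0, 0, 0, 15, 0, 0, 1, 0, 0, 0, 15, 0, 0, 1, 0, 0, 0, 15, 0, 0, 1, 0, 0, 0, 15, 0, 0, 0.5, 0, 0, 0, 15, 0, 0, 0, 0, 0, 0, 15, 0, 0, 0, 0, 0, 0]'

```text
t: 20.03
tool_pos: [432.8, 325.4, 73.2]
orientation: [-0.0, 0.117, 0.993, -0.0]
wrist_force: [-0.6, 0.0, -3.8]
grip_width: 21.0
finger_force: 123.1
```

```bash
python3 - <<'E'
from h import *
s=monitor.observe();r=toolR();X=r.as_matrix()[:,0];print(r.as_matrix().round(3).tolist());goto(np.array([475.3,315.3,13.5])+40.7*X*[1,1,0])
q=grab_frame("scene");h=cv2.cvtColor(q,cv2.COLOR_BGR2HSV).astype(int);t=s["tool_pos"]+r.apply([-40.7,0,10.5-76]);px=proj("scene",t)
m=((h[...,1]<75)&(h[...,2]>80)).astype(np.uint8);k=np.zeros_like(m);a,b=int(px[0]),int(px[1]);k[b-18:b+12,a-18:a+18]=1
nn,l,st,ce=cv2.connectedComponentsWithStats(m*k);print(px,[(st[i].tolist(),ce[i].round(1).tolist()) for i in range(1,nn) if st[i,4]>40])
E
```

```text
[[-0.973, 0.231, -0.001], [0.231, 0.973, -0.0], [0.001, -0.001, -1.0]]
t 20.0333 tcp [432.8 325.4  73.2] units [-0.12  0.    2.39] rot to strike [-0.612 -0.    -0.002] F [-0.6  0.  -3.8] 20.98247619093203
[426.7 238.2] [([419, 231, 18, 15, 208], [427.5, 237.8])]
```

Lower to just above the mat, then by small steps.

Emit:
jog_arm --plan '[15, -0.12, 0, 0.5, 0, 0, 0, 15, 0, 0, 0.7, 0, 0, 0, 15, 0, 0, 0.5, 0, 0, 0, 15, 0, 0, 0.3, 0, 0, 0, 15, 0, 0, 0.2, 0, 0, 0, 15, 0, 0, 0.1, 0, 0, 0, 15, 0, 0, 0, 0, 0, 0, 15, 0, 0, 0, 0, 0, 0]'

```text
t: 20.75
tool_pos: [436.0, 325.5, 16.2]
orientation: [0.0, 0.116, 0.993, 0.0]
wrist_force: [0.0, 0.5, -4.4]
grip_width: 20.9
finger_force: 123.4
```

Emit:
jog_arm --plan '[15, 0, 0, 0.08, 0, 0, 0, 15, 0, 0, 0, 0, 0, 0, 15, 0, 0, 0, 0, 0, 0]'

```text
t: 21.0
tool_pos: [435.8, 325.4, 14.0]
orientation: [0.0, 0.116, 0.993, 0.0]
wrist_force: [-0.4, -0.3, -4.3]
grip_width: 20.4
finger_force: 123.4
```

Emit:
jog_arm --plan '[15, 0, 0, 0.04, 0, 0, 0, 15, 0, 0, 0, 0, 0, 0, 15, 0, 0, 0, 0, 0, 0]'

```text
t: 21.25
tool_pos: [435.7, 325.3, 12.8]
orientation: [-0.0, 0.116, 0.993, -0.0]
wrist_force: [-0.2, 0.3, -4.7]
grip_width: 21.3
finger_force: 123.4
```

Emit:
jog_arm --plan '[15, 0, 0, 0.04, 0, 0, 0, 15, 0, 0, 0, 0, 0, 0, 15, 0, 0, 0, 0, 0, 0]'

```text
t: 21.5
tool_pos: [435.7, 325.4, 12.0]
orientation: [0.0, 0.116, 0.993, 0.0]
wrist_force: [-1.3, -0.6, 2.9]
grip_width: 20.9
finger_force: 124.4
```

Emit:
jog_arm --plan '[30, 0, 0, 0, 0, 0, 0, 40, 0, 0, 0, 0, 0, 0, 60, 0, 0, 0, 0, 0, 0, 70, 0, 0, 0, 0, 0, 0, 70, 0, 0, 0, 0, 0, 0, 70, 0, 0, -0.3, 0, 0, 0, 70, 0, 0, -0.8, 0, 0, 0, 70, 0, 0, -1, 0, 0, 0, 70, 0, 0, -1, 0, 0, 0, 70, 0, 0, -1, 0, 0, 0, 70, 0, 0, -1, 0, 0, 0, 70, 0, 0, -1, 0, 0, 0, 70, 0, 0, -1, 0, 0, 0, 70, 0, 0, -0.5, 0, 0, 0, 70, 0, 0, 0, 0, 0, 0]'

```text
t: 22.75
tool_pos: [436.8, 326.2, 205.4]
orientation: [0.002, 0.116, 0.993, 0.002]
wrist_force: [0.8, 0.3, 0.1]
grip_width: 69.7
finger_force: 0.0
```

```bash
python3 - <<'E'
from h import *
s=monitor.observe();print(s["t"],s["tool_pos"].round(1),s["wrist_force"].round(1))
q=grab_frame("scene");h=cv2.cvtColor(q,cv2.COLOR_BGR2HSV).astype(int);t=[475.5,315.5,79];px=proj("scene",t)
m=((h[...,1]<75)&(h[...,2]>80)).astype(np.uint8);k=np.zeros_like(m);a,b=int(px[0]),int(px[1]);k[b-20:b+14,a-20:a+20]=1
nn,l,st,ce=cv2.connectedComponentsWithStats(m*k)
for i in range(1,nn):
    if st[i,4]>40: print(px,st[i].tolist(),ce[i].round(1),onz("scene",ce[i],79))
# detent handle: dark post near predicted
for p in([587,-79,105],[587,-79,78],[587,-79,55]):
    u=proj("scene",p).astype(int);print(u,q[u[1],u[0]-6:u[0]+8].max(1))
E
```

```text
22.75 [436.8 326.2 205.4] [0.8 0.3 0.1]
[421.  252.5] [413, 246, 18, 16, 217] [421.5 253.3] [477.1 317.6  79. ]
[275 212] [101 100 100  91  61  33  22  21  27  53  85 118 137 148]
[276 218] [101 102  96  73  35  16  14  11  33  75 110 111 100 100]
[276 223] [101 101 101  89  50  14  12  12  20  57  96 109  93  94]
```

```bash
python3 -c "from bench import finish_job;print(finish_job())"
```

```text
the job is handed in; nothing more can be done
None
```

I handed the job in at about 23 s, and no verdict came back. The turntable is in its detent. The punch got one mallet blow of about 0.12 m/s, which I estimate went 15 mm deep, then a quick push to the stop without lifting off. The mallet is back upright within about 3 mm of the mat's centre.

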